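# Hold the hatch cover flush on the tilted gear housing

## Task

Pick up the blue hatch cover by its handle, tilt it to match the sloping hatch frame of the clamped gear housing, and bring it gently down so it sits flush, centred and square over the opening, feeling for full contact. Finish while still gripping the handle and pressing the cover steadily onto the frame with about 10 N, so that a colleague can fit the clamps. Do not shift the housing or the other things on the bench.

Things in the scene. Friction and masses are not known exactly. Their poses are not given: they have to be found in the camera images.
- cover: Hatch cover, loose, flat on the bench: blue plate 100 x 80 x 6 mm (x, y, z), 0.25 to 0.46 kg. Origin: centre of the plate's underside; z towards the handle side. Black handle bar along x over the middle: 64 mm long, 12 mm wide (y), 30 to 44 mm above the underside, on posts 10 x 10 mm at x = -27 and 27 mm, open between them below the bar. Same after a half turn about z.
- seat (a point): Centre of the hatch seat, in the flat face of an aluminium frame 114 x 94 mm (x, y), opening 70 x 50 mm (dark), on top of the green housing, 105 to 125 mm above the bench. z straight out of the face, x uphill (away from the robot within 0.35 rad), y level. It leans towards the robot by 0.2 to 0.5 rad. Nothing stands proud of it. In place, the cover's origin lies here, x along x either way.
- housing: Green gear housing 124 x 104 mm, 62 mm deep below the seat, on a steel plate 150 x 124 mm tilted about a level hinge on a base 170 x 150 mm with grey cheeks up to 62 mm above the bench. The tilt is clamped: rigid under pushes below 100 N. Origin: on the hinge, 22 mm above the bench at the robot-side edge; axes as the seat's, whose centre is at (70, 0, 75) mm here.
- gear: Bystander, leave alone: dark steel gear wheel, 92 mm across, 32 mm high, lying flat. Origin: centre of its underside.
- spanner: Bystander, leave alone: open-ended spanner lying flat. Origin: centre of its length, underside.
- oil: Bystander, leave alone: yellow bottle, 60 mm across, 170 mm high. Origin: centre of its underside.
- tin: Bystander, leave alone: red tin, 72 mm across, 70 mm high. Origin: centre of its underside.
- flange: Bystander, leave alone: round brass flange, 100 mm across, 25 mm high. Origin: centre of its underside.
- bearing: Bystander, leave alone: steel bearing ring, 72 mm across, 18 mm high. Origin: centre of its underside.
- driver: Bystander, leave alone: screwdriver lying flat. Origin: centre of its length, underside.
- parts_tray: Bystander, leave alone: grey open tray 140 x 100 x 40 mm. Origin: centre of its underside.
Things that resemble listed ones, but are neither listed nor needed, are in the scene too. There is more than one size of the cover; the job needs the middle-sized.

How it is judged:
On the way, in this order (a step that is already met when the one before it is completed fails the run):
1. the cover is lifted clear of the bench in the fingers (height (world z) of cover above 0.04 m and contact force between the fingers and cover above 2 N and contact force between cover and housing below 0.1 N), for 0.2 s.
2. the cover lies flush on the seat, pressed on and held (x of cover in the frame of seat between -0.008 and 0.008 m and y of cover in the frame of seat between -0.008 and 0.008 m and z of cover in the frame of seat between -0.003 and 0.003 m and angle between the z axis of cover and the z axis of seat, either way round below 0.03 rad and contact force between cover and housing above 4 N), for 0.2 s.
At the end, for the whole second after the job is handed in: The cover's underside lies on the seat within 3 mm and 0.03 rad, centred within 8 mm along and across, square within 0.09 rad, at rest, pressed on with 4 to 30 N, and its handle still gripped (fingers on the cover with over 15 N) (all of step 2 and angle between the x axis of cover and the x axis of seat, either way round below 0.09 rad and contact force between cover and housing below 30 N and contact force between the fingers and cover above 15 N and height (world z) of cover above 0.07 m and linear speed of cover below 0.01 m/s); the arm keeps its last pose, push and grip.
It fails at once if the cover is slammed or forced onto the housing (over 50 N) (contact force between cover and housing above 50 N).
It fails at once if the housing is shifted by over 10 mm (distance of seat from where it was at the start of the episode above 0.01 m).
It fails at once if a bystander is moved by over 30 mm (distance of any of gear, spanner, oil, tin, flange, bearing, driver, parts_tray from where it was at the start of the episode above 0.03 m).
It also fails if it takes over 35 s, if anything falls off the work surface, if the arm or the gripper's body presses on something with over 40 N, if the wrist force passes 120 N, or if a joint passes its speed limit or range.

## Robot

A 6-joint arm with a two-finger parallel gripper is mounted at the origin on the work surface. World frame = base frame: x ahead of the robot, y to its left, z up, the work surface at z = 0. Lengths are in m, angles in rad, forces in N, time in s.
With the tool pointing down it reaches from about 0.25 to 0.775 m from the base axis. Payload 4 kg.
Tool frame: the origin (TCP) lies on the centre line of the jaws, within the pads' length; the fingertips stand 14 mm ahead of it and the grasp point (between the pads) lies 5 mm behind it (robot.tcp_to_tips is the distance from the TCP to the fingertips, in m); z points along the fingers, y is the line along which they close (so a half turn about z gives the same grasp; the last joint's range is limited). The gripper opens to 94 mm and grips with 3 to 60 N. Pads are 16 mm wide; open, the fingers measure 119 mm over their backs; the gripper's body (75 mm by 177 mm) begins 78 mm behind the grasp point.
Start: joints at [-1.306, 0.087, 1.371, -0, 1.684, -0.103], TCP at [0.198, -0.513, 0.22] pointing down, gripper open.
Joint ranges: [-3.1, 3.1], [-0.76, 2.03], [0.27, 2.55], [-1.08, 4.22], [0.17, 2.65], [-2.57, 2.57]. Speed limits (rad/s): [2.79, 2.79, 3.14, 3.14, 3.14, 3.14].

## Interface

Orientations are given as [roll, pitch, yaw] about the fixed x, y, z axes, in that order (R = Rz(yaw) Ry(pitch) Rx(roll)).
In Python, from bench import robot gives the robot as it stands.
- The arm moves only by the tool carry_out, never from a script. Its argument "increments" is a list of rows, each a list of 3 entries, a list of its own where there are three numbers: the closure in counts, from 0 (fully open) to 255 (shut), then the shift along the tool's x, y, z in mm, then the turn about the tool's z in degrees. In form: [[fingers, [dx, dy, dz], twist], ...]. A call has 1 to 8 rows; each row shifts and turns the commanded pose from where the row before left it, along the tool's axes as they then stand; what a row does not reach is not made up. A row lasts 1/10 s, in which the tool goes at most 50 mm and 8.59 degrees, less where a joint would pass 70% of its speed; a pose out of reach is approached as far as the arm can. A call with a gripper value outside its range is refused whole. The fingers move at their own pace and stop on an object; the grip force is fixed at half the most. Time passes only in rows, so rows that do not move let the fingers close. It gives the time, the measured TCP pose, the force, the opening and the grip force at its end, in the units of the state.
- robot.get_obs(): the state, without advancing time (a new reading comes with each control period).
- robot.snapshot(name): name is "scene" or "top" or "wrist"; returns the picture (480x640x3 uint8, blue, green, red); there is no depth.
- robot.get_calibration(name): a dict with "vfov" (degrees; the focal length in pixels is half the picture's height over the tangent of half this angle, whatever the lens; pixels are square), "cx", "cy" (the principal point, pixels), "k1" (the pictures are not rectified: a ray, as slopes to the right and down, at radius r is drawn at 1 + k1 r^2 times it, then the intrinsics apply), "T" (4x4, takes a point from camera to world coordinates). Camera axes: x right, y down, z forward; pixel columns grow to the right and rows downward; lengths in m; the calibration is good to about 2 mm. A picture is of the moment at which its call begins: read the wrist's pose just before it. get_calibration takes no time and is no camera call; for the wrist camera it gives the pose at the moment of the call.
- robot.close_job(): hands the job in; it is judged then, once.
The state is a dict: "time": time; "joint_positions": joint angles; "qvel": joint speeds; "joint_torque": joint torques, N m; "tool_pos": TCP position; "ee_rot": TCP orientation; "wrist_force": force on the tool from outside, world axes, zero at the start; "wrist_torque": the same for the moment, N m; "width": finger opening in m; "finger_force": force on a finger pad.
Only numpy, scipy, OpenCV 4.12 (cv2) and the standard library are available. Lean on these libraries where they do the work, as an engineer would, in place of code of your own. Each camera call takes 0.05 s, during which the arm holds its last target. There are 200 camera calls.

## Working session

There is one attempt and no reset: what is moved stays moved. The work goes in short steps, Python scripts to look and compute and a tool call to move; the robot and the scene stay as the last step left them, time stands still between calls to the robot, and variables do not carry over. Pictures are saved under pics/ and viewed, at most 10 in all, crops included, and the job is handed in when it is done.

Besides the shell and the picture viewer there is one more tool, called after "Request:" in YAML: its name, and indented under it one key for each argument. carry_out: Moves the arm, as the interface text tells. Its arguments: {"type":"object","properties":{"increments":{"type":"array","items":{"type":"array"}}},"required":["increments"]}

```bash
mkdir -p pics; ls
python3 - <<'E'
from bench import robot
import cv2,numpy as np
for n in("scene","top"):
    cv2.imwrite(f"pics/{n}.png",robot.snapshot(n)); c=robot.get_calibration(n); print(n,c)
print(robot.get_obs())
E
```

```text
pics
scene {'vfov': 49.19467708901303, 'cx': 327.70508651190346, 'cy': 245.96220808513993, 'k1': 0.0019200876249210548, 'T': array([[ 0.33860742,  0.56061319, -0.7556837 ,  1.44525247],
       [ 0.94090456, -0.20737787,  0.26775554, -0.27712715],
       [-0.00660479, -0.80169026, -0.5977032 ,  0.77840829],
       [ 0.        ,  0.        ,  0.        ,  1.        ]])}
top {'vfov': 45.863285484351245, 'cx': 322.5062018640048, 'cy': 245.3792927314426, 'k1': -0.10687108248147446, 'T': array([[-0.01092446, -0.98246112,  0.18614726,  0.31391383],
       [-0.99964575,  0.01524863,  0.02181389,  0.00477548],
       [-0.02426979, -0.18584301, -0.98227967,  1.40909131],
       [ 0.        ,  0.        ,  0.        ,  1.        ]])}
{'time': 0.1, 'joint_positions': array([-1.30612126e+00,  8.78836672e-02,  1.37209923e+00, -2.74182482e-05,
        1.68362857e+00, -1.03082291e-01]), 'qvel': array([-0.00110696, -0.00155248, -0.00218699,  0.00210864, -0.00071668,
        0.00074242]), 'joint_torque': array([ 1.97215682e-03, -3.41254056e+01, -3.03300977e+01,  7.21287285e-02,
        3.04567243e-02, -9.92369451e-05]), 'tool_pos': array([ 0.19760837, -0.51276208,  0.21842178]), 'ee_rot': array([-3.13958175e+00, -1.80630186e-04,  3.67754116e-01]), 'wrist_force': array([ 0.47599381, -0.65333023, -0.23513714]), 'wrist_torque': array([-0.03948507,  0.01609018, -0.01002018]), 'finger_force': 0.0, 'width': 0.09408566064008367}
```

View pics/top.png

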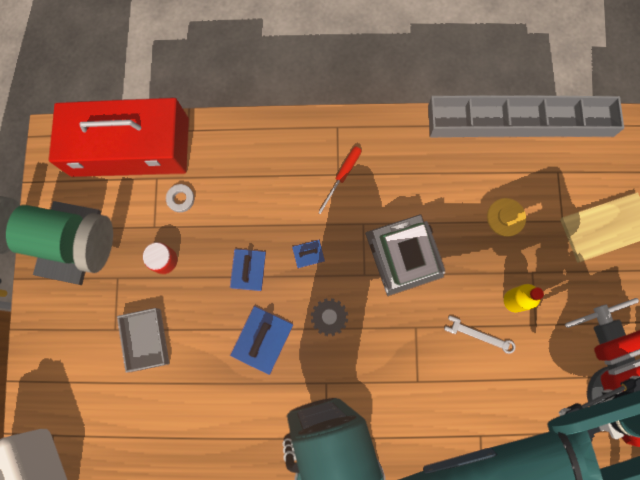

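View pics/scene.png

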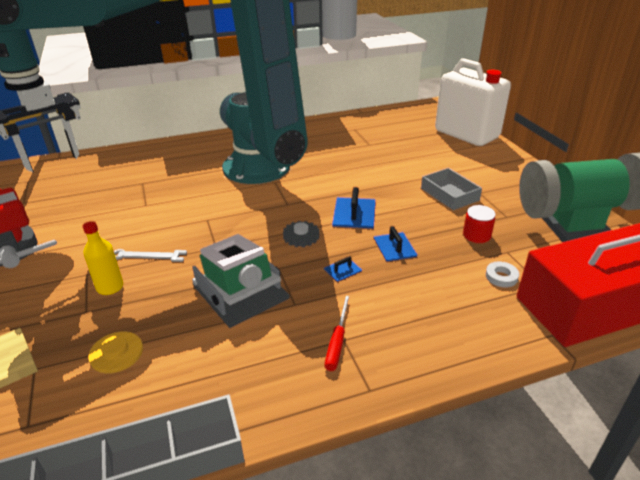

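Blue-cover candidates in the top view are (248,268), (308,252) and (262,338). By size the middle one is at (248,268). The housing is at (405,255), leaning towards the robot. I'll check both in one close crop.

```bash
cat > h.py <<'E'
import cv2,numpy as np
from scipy.spatial.transform import Rotation as Ro
def K(c):
    f=240/np.tan(np.radians(c["vfov"])/2); return np.array([[f,0,c["cx"]],[0,f,c["cy"]],[0,0,1.]]),np.array([c["k1"],0,0,0.])
def proj(c,P):
    k,d=K(c);Ti=np.linalg.inv(c["T"])
    return cv2.projectPoints(np.atleast_2d(P).astype(float),cv2.Rodrigues(Ti[:3,:3])[0],Ti[:3,3],k,d)[0][:,0]
def ray(c,uv,z):
    k,d=K(c);p=cv2.undistortPoints(np.array(uv,float).reshape(-1,1,2),k,d)[:,0]
    v=np.c_[p,np.ones(len(p))]@c["T"][:3,:3].T;o=c["T"][:3,3]
    return o+v*((z-o[2])/v[:,2])[:,None]
E
python3 - <<'E'
from h import *
from bench import robot
a=cv2.imread("pics/top.png")
L=cv2.resize(a[230:385,220:340],None,fx=3.8,fy=3.8,interpolation=2)
R=cv2.resize(a[205:305,355:455],None,fx=4,fy=4,interpolation=2)
o=np.zeros((600,800,3),np.uint8);o[:589,:400]=L[:589,:400];o[:400,400:]=R
cv2.imwrite("pics/crop.png",o)
c=robot.get_calibration("top")
m=((a[:,:,0]>90)&(a[:,:,2]<70)&(a[:,:,0].astype(int)-a[:,:,1]>40)).astype(np.uint8)
m=cv2.morphologyEx(m,cv2.MORPH_CLOSE,np.ones((9,9)))
for q in cv2.findContours(m,0,2)[0]:
    if cv2.contourArea(q)>200:
        w=ray(c,q.reshape(-1,2),0.006);r=cv2.minAreaRect((w[:,:2]*1000).astype(np.float32));print(cv2.boundingRect(q),r)
E
```

```text
(242, 309, 50, 55) ((355.8142395019531, 183.40216064453125), (102.23747253417969, 109.0796890258789), 65.68922424316406)
(297, 241, 24, 25) ((560.5237426757812, 71.81599426269531), (50.81317138671875, 64.49935913085938), 13.377310752868652)
```

View pics/crop.png

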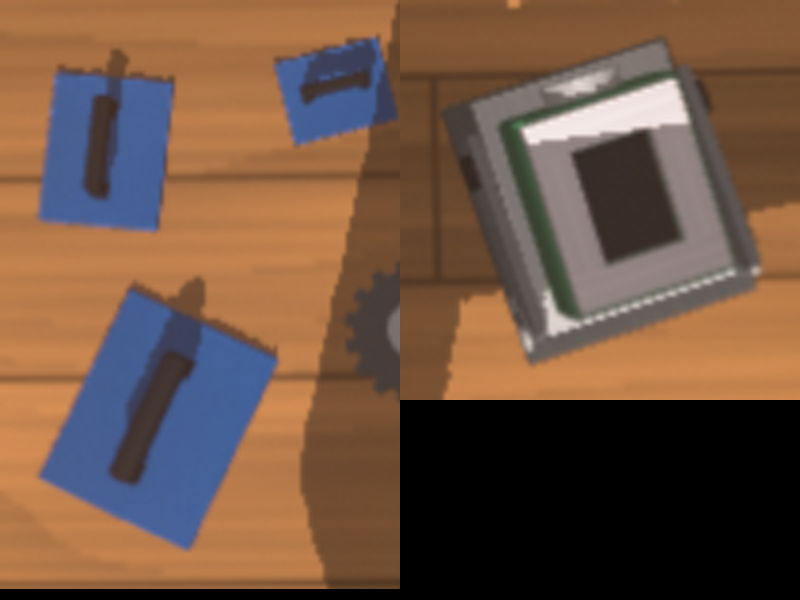

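```bash
cat >> h.py <<'E'
from scipy.optimize import least_squares
OP=np.array([[35,25,0],[35,-25,0],[-35,-25,0],[-35,25,0.]])/1000
def seat(p):
    x,y,yaw,t=p
    R=Ro.from_euler('z',yaw).as_matrix()@Ro.from_euler('y',-t).as_matrix()
    return R,np.array([x,y,.022])+R@[.07,0,.075]
def fitseat(obs,p0):  # obs: list of (calib, pts_seat, uv)
    def f(p):
        R,s=seat(p);return np.concatenate([(proj(c,P@R.T+s)-uv).ravel() for c,P,uv in obs])
    return least_squares(f,p0)
CO=np.array([[50,40,6],[50,-40,6],[-50,-40,6],[-50,40,6.]])/1000
def fitcov(obs,p0):
    def f(p):
        R=Ro.from_euler('z',p[2]).as_matrix();return np.concatenate([(proj(c,P@R.T+[p[0],p[1],0])-uv).ravel() for c,P,uv in obs])
    return least_squares(f,p0)
E
python3 - <<'E'
from h import *
from bench import robot
c=robot.get_calibration("top")
op=np.array([[172,155],[248,128],[283,240],[208,265]])/4+[355,205]-.375
s=fitseat([(c,OP,op)],[.5,-.2,.25,.35]);print(s.x,s.fun,seat(s.x)[1])
cv=np.array([[57,72],[174,82],[158,230],[40,218]])/3.8+[220,230]-.37
q=fitcov([(c,CO,cv)],[.5,.2,0]);print(q.x,q.fun)
print(ray(c,[[330,317],[524,298],[345,180],[140,340]],.05))
w=robot.get_calibration("wrist");o=robot.get_obs();Rt=Ro.from_euler('xyz',o["ee_rot"]).as_matrix();print(np.round(Rt,3),w["vfov"]);print("cam in tool",np.round(Rt.T@(w["T"][:3,3]-o["tool_pos"]),3),np.round(Rt.T@w["T"][:3,:3],2))
E
```

```text
[ 0.49929585 -0.18450506  0.33094739  0.36946379] [-0.59738487  0.08620941  0.67389427 -0.41147582  0.60728119 -0.34177607
 -0.67907284  0.65494969] [ 0.53541613 -0.17209472  0.11721717]
[ 0.52205455  0.22419838 -0.10208339] [-0.13963622 -0.3276043   0.31420359 -0.25388781  0.18491868  0.14745607
 -0.36390818  0.41592115]
[[ 0.3973294   0.01897865  0.05      ]
 [ 0.43479873 -0.44958412  0.05      ]
 [ 0.73659834 -0.02298757  0.05      ]
 [ 0.34558784  0.47867502  0.05      ]]
[[ 0.933  0.36  -0.001]
 [ 0.36  -0.933  0.002]
 [ 0.    -0.002 -1.   ]] 69.49105447368099
cam in tool [ 0.069 -0.    -0.166] [[-0.   -0.97 -0.24]
 [ 1.   -0.    0.  ]
 [-0.   -0.24  0.97]]
```

Request:
carry_out:
  increments:
    - [0,[30,-15,-34],0]
    - [0,[35,-18,-33],0]
    - [0,[35,-18,-33],0]
    - [0,[40,-21,0],0]
    - [0,[40,-21,0],0]
    - [0,[40,-21,0],0]
    - [0,[40,-21,0],0]
    - [0,[40,-21,0],0]

```text
time: 0.9
tool_pos: [0.421, -0.2597, 0.3173]
ee_rot: [-3.141, 0.0, 0.368]
wrist_force: [0.4, -1.1, -0.7]
width: 0.0942
finger_force: 0.0
```

Request:
carry_out:
  increments:
    - [0,[40,-21,0],0]
    - [0,[37,-20,0],0]
    - [0,[0,0,0],0]
    - [0,[0,0,0],0]
    - [0,[0,0,0],0]

```text
time: 1.4
tool_pos: [0.4767, -0.1961, 0.3174]
ee_rot: [-3.141, 0.001, 0.367]
wrist_force: [-1.0, -0.8, -0.3]
width: 0.0941
finger_force: 0.0
```

Run:
```python
from h import *
from bench import robot
c=robot.get_calibration("wrist");a=robot.snapshot("wrist");np.save("w1.npy",c,allow_pickle=True)
cv2.imwrite("pics/w1.png",a);print(robot.get_obs()["tool_pos"])
R,s=seat([.4993,-.1845,.331,.3695]);print(proj(c,OP@R.T+s))
```

```text
[ 0.47660924 -0.1963915   0.31758852]
[[303.61096185 123.25945947]
 [354.91471061 125.16203371]
 [350.07572616 189.588071  ]
 [304.1586129  187.95564573]]
```

View pics/w1.png

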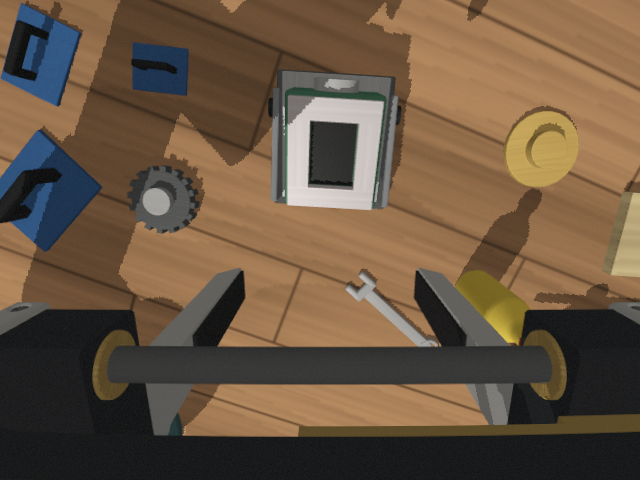

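The wrist view shows the hatch opening (dark) at about (310,122), (357,123), (354,189), (308,187), with the white frame around it. The two covers are at (42,52) for the middle one and (45,190) for the large one, with the small one at (160,68).

Run:
```python
from h import *
c=np.load("w1.npy",allow_pickle=True).item();a=cv2.imread("pics/w1.png");g=cv2.cvtColor(a,6)
def quad(m):
    q=max(cv2.findContours(m,0,1)[0],key=cv2.contourArea);h=cv2.convexHull(q)
    r=cv2.approxPolyN(h,4)if hasattr(cv2,"approxPolyN") else h
    p=r.reshape(-1,2).astype(float);i=np.argsort(np.arctan2(p[:,1]-p[:,1].mean(),p[:,0]-p[:,0].mean()));return p[i]
m=np.zeros_like(g);m[110:200,295:370]=(g[110:200,295:370]<110);
d=quad(m);print("dark",d)
OUT=OP*[57/35,47/25,1]
m=np.zeros_like(g);m[85:215,270:400]=(g[85:215,270:400]>135)&(a[85:215,270:400].min(2)>125)
m=cv2.morphologyEx(m,cv2.MORPH_OPEN,np.ones((3,3)));w=quad(m);print("white",w)
t={"top":None}
ct=__import__("bench").robot.get_calibration("top")
op=np.array([[172,155],[248,128],[283,240],[208,265]])/4+[355,205]-.375
p0=[.4993,-.1845,.331,.3695]
for nm,o in(("dark",[(c,OP,d)]),("dark+top",[(c,OP,d),(ct,OP,op)])):
    s=fitseat(o,p0);print(nm,s.x,seat(s.x)[1],np.round(s.fun,1))
print("pred out",proj(c,OUT@seat(s.x)[0].T+seat(s.x)[1]))
```

```text
dark [[310. 121.]
 [358. 123.]
 [352. 189.]
 [308. 186.]]
white [[287.  95.]
 [384. 101.]
 [371. 210.]
 [287. 205.]]
dark [ 0.47232568 -0.19637023  0.30875465 -0.00540849] [ 0.53940104 -0.17497621  0.09662031] [ 0.5 -0.6 -0.6  0.2  0.6  0.  -0.4  0.4]
dark+top [ 0.47225312 -0.19604527  0.3045971  -0.00484528] [ 0.53937675 -0.17494291  0.09665995] [ 0.6 -0.7 -0.5  0.3  0.4  0.1 -0.6  0.3 -1.  -0.2 -0.1 -0.   1.3 -0.2
 -0.   0.2]
pred out [[290.69041701  97.06916632]
 [379.93012814 102.96273196]
 [370.34734406 209.93666199]
 [286.94031537 204.8160532 ]]
```

Run:
```python
import cv2,numpy as np
a=cv2.imread("pics/scene.png");b=cv2.imread("pics/w1.png")
o=np.zeros((600,800,3),np.uint8)
o[:400,:480]=cv2.resize(a[225:325,180:300],None,fx=4,fy=4,interpolation=2)
o[:600,480:]=cv2.resize(b[65:215,268:348],None,fx=4,fy=4,interpolation=2)
cv2.imwrite("pics/crop2.png",o)
```

```text
(no output)
```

View pics/crop2.png

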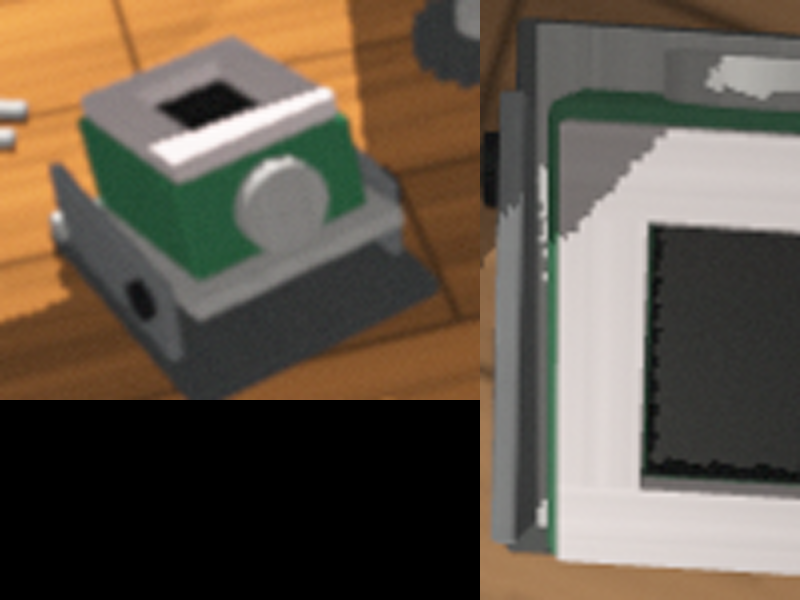

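Run:
```python
from h import *
from bench import robot
c=np.load("w1.npy",allow_pickle=True).item();ct=robot.get_calibration("top");cs=robot.get_calibration("scene")
OUT=OP*[57/35,47/25,1]
p0=np.array([.4993,-.1845,.331,.3695]);R,s=seat(p0)
f=lambda P:np.round((proj(cs,P@R.T+s)-[180,225])*4)
print("pred out",f(OUT).tolist(),"op",f(OP).tolist())
d=np.array([[310,121.2],[358,123],[353,189.5],[308.3,187.5]])
so=np.array([[178,175],[335,95],[230,38],[82,103]])/4+[180,225]-.375
P=proj(cs,OUT@R.T+s)
so=np.array([so[np.argmin(np.linalg.norm(so-q,axis=1))] for q in P])
op=np.array([[172,155],[248,128],[283,240],[208,265]])/4+[355,205]-.375
wl=np.array([[287.5,94.5],[287,204.5]])
D=(c,OP,d);T=(ct,OP,op);S=(cs,OUT,so);W=(c,OUT[[0,3]],wl)
for n,o in(("S",[S]),("S+T",[S,T]),("D+S",[D,S]),("all",[D,W,S,T])):
    r=fitseat(o,p0);print(n,np.round(r.x,3),np.round(seat(r.x)[1],4),np.round(r.fun,1))
```

```text
pred out [[331.0, 62.0], [171.0, 132.0], [82.0, 98.0], [233.0, 35.0]] op [[275.0, 72.0], [191.0, 109.0], [135.0, 89.0], [216.0, 54.0]]
S [ 0.491 -0.192  0.334  0.203] [ 0.5416 -0.174   0.1096] [ 0.5  0.9  0.2 -1.  -0.7 -0.   0.   0.1]
S+T [ 0.485 -0.191  0.329  0.18 ] [ 0.5379 -0.1735  0.1083] [ 0.4  1.   0.1 -1.1 -0.7 -1.2  0.  -0.8 -1.  -0.5  0.1 -0.8  1.3 -0.5
 -0.   0.4]
D+S [ 0.486 -0.193  0.327  0.184] [ 0.5386 -0.1752  0.1086] [-1.2 -0.6  0.1 -0.3  0.5 -0.1 -0.5  0.1 -0.4  1.2 -0.8 -0.9 -1.4 -0.9
 -0.6 -0.5]
all [ 0.486 -0.192  0.315  0.183] [ 0.5387 -0.1748  0.1085] [-1.1 -1.1  0.2 -0.3 -0.2 -0.1 -1.1 -0.5 -0.3  1.2  0.1  0.6 -0.3  1.5
 -1.  -0.9 -1.1 -1.1 -0.  -0.5 -0.3 -1.   0.9 -1.1  1.7 -0.7  0.3  0. ]
```

Request:
carry_out:
  increments:
    - [0,[16,-44,0],0]
    - [0,[16,-44,0],0]
    - [0,[16,-44,0],0]
    - [0,[16,-44,0],0]
    - [0,[17,-44,0],0]
    - [0,[17,-44,0],0]
    - [0,[17,-44,0],0]
    - [0,[17,-44,0],0]

```text
time: 2.25
tool_pos: [0.4739, 0.1808, 0.3181]
ee_rot: [3.141, -0.001, 0.365]
wrist_force: [0.6, -0.2, -0.1]
width: 0.0941
finger_force: 0.0
```

Request:
carry_out:
  increments:
    - [0,[16,-44,0],0]
    - [0,[0,0,17],6.75]
    - [0,[0,0,17],6.75]
    - [0,[0,0,17],6.75]
    - [0,[0,0,17],6.75]
    - [0,[0,0,0],0]
    - [0,[0,0,0],0]

```text
time: 2.95
tool_pos: [0.4733, 0.2262, 0.2499]
ee_rot: [3.141, 0.0, -0.103]
wrist_force: [-0.6, 0.6, 0.1]
width: 0.094
finger_force: 0.0
```

Run:
```python
from h import *
from bench import robot
c=robot.get_calibration("wrist");a=robot.snapshot("wrist");np.save("w2.npy",c,allow_pickle=True)
cv2.imwrite("pics/w2.png",a);o=robot.get_obs();print(o["tool_pos"],o["ee_rot"])
R=Ro.from_euler('z',-.102).as_matrix();print(proj(c,CO@R.T+[.522,.2242,0]))
B=np.array([[32,6,44],[32,-6,44],[-32,-6,44],[-32,6,44.]])/1000;print(proj(c,B@R.T+[.522,.2242,0]))
```

```text
[0.47361756 0.22656176 0.25073193] [-3.14109221e+00 -1.31718258e-03 -1.03008872e-01]
[[290.78934245 125.98166289]
 [361.52008745 125.88200745]
 [359.81606947 213.19351275]
 [293.03022086 213.2829131 ]]
[[320.12710411 141.27020722]
 [331.71368184 141.25388421]
 [331.68400587 202.71309628]
 [320.55768014 202.72812815]]
```

View pics/w2.png

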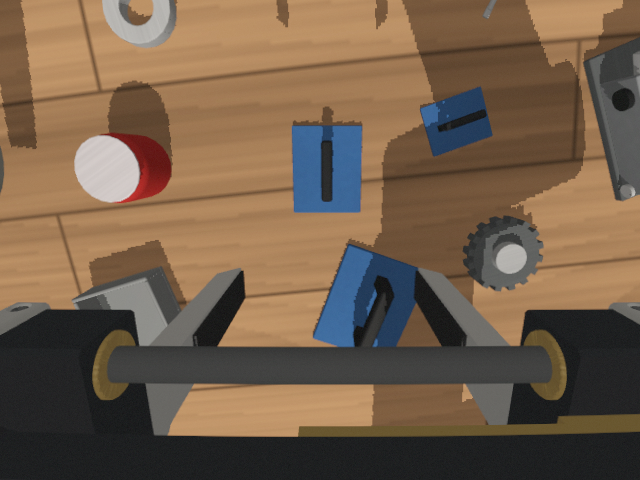

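Middle cover confirmed: plate corners at (293,124), (362,124), (361,212), (293,212), with the handle bar at about (327,171). It lines up with the tool.

Request:
carry_out:
  increments:
    - [0,[25,-1,30],0]
    - [0,[25,-1,40],0]
    - [0,[0,0,45],0]
    - [0,[0,0,45],0]
    - [0,[0,0,38],0]
    - [0,[0,0,15],0]
    - [0,[0,0,5],0]
    - [0,[0,0,0],0]

```text
time: 3.8
tool_pos: [0.5242, 0.2244, 0.0332]
ee_rot: [-3.141, -0.002, -0.103]
wrist_force: [0.4, -0.5, 1.3]
width: 0.0938
finger_force: 0.0
```

Request:
carry_out:
  increments:
    - [255,[0,0,0],0]
    - [255,[0,0,0],0]
    - [255,[0,0,0],0]
    - [255,[0,0,0],0]
    - [255,[0,0,0],0]
    - [255,[0,0,0],0]

```text
time: 4.4
tool_pos: [0.523, 0.2241, 0.0318]
ee_rot: [3.142, -0.0, -0.103]
wrist_force: [0.4, 0.4, 0.1]
width: 0.0493
finger_force: 0.0
```

Request:
carry_out:
  increments:
    - [255,[0,0,0],0]
    - [255,[0,0,0],0]
    - [255,[0,0,0],0]
    - [255,[0,0,0],0]
    - [255,[0,0,0],0]
    - [255,[0,0,0],0]
    - [255,[0,0,0],0]
    - [255,[0,0,0],0]

```text
time: 5.2
tool_pos: [0.523, 0.2241, 0.0316]
ee_rot: [3.141, 0.0, -0.103]
wrist_force: [-0.3, -1.2, -0.0]
width: 0.0118
finger_force: 30.0
```

Request:
carry_out:
  increments:
    - [255,[0,0,-10],0]
    - [255,[0,0,-25],0]
    - [255,[0,0,-35],0]
    - [255,[0,0,-35],0]
    - [255,[0,0,-35],0]
    - [255,[0,0,-35],0]
    - [255,[0,0,-35],0]
    - [255,[0,0,0],0]

```text
time: 6.0
tool_pos: [0.5252, 0.2249, 0.2482]
ee_rot: [-3.137, -0.011, -0.103]
wrist_force: [1.1, 0.5, -3.0]
width: 0.0114
finger_force: 30.0
```

Request:
carry_out:
  increments:
    - [255,[3,25,0],0]
    - [255,[5,40,0],0]
    - [255,[5,40,0],0]
    - [255,[5,40,0],0]
    - [255,[5,40,0],0]
    - [255,[5,40,0],0]
    - [255,[5,40,0],0]
    - [255,[5,40,0],0]

```text
time: 6.8
tool_pos: [0.528, -0.0844, 0.2387]
ee_rot: [-3.141, 0.004, -0.103]
wrist_force: [-0.2, 0.4, -3.6]
width: 0.0113
finger_force: 30.0
```

Request:
carry_out:
  increments:
    - [255,[5,40,0],0]
    - [255,[4,35,0],0]
    - [255,[2,19,0],0]
    - [255,[0,0,0],-6.1]
    - [255,[0,0,0],-6.1]
    - [255,[0,0,0],-6.1]
    - [255,[0,0,0],-6]
    - [255,[0,0,0],0]

```text
time: 7.6
tool_pos: [0.5295, -0.1774, 0.2388]
ee_rot: [-3.138, 0.003, 0.32]
wrist_force: [0.2, -0.2, -4.4]
width: 0.0114
finger_force: 30.0
```

Run:
```python
from h import *
from bench import robot
c=robot.get_calibration("wrist");a=robot.snapshot("wrist");np.save("w3.npy",c,allow_pickle=True)
cv2.imwrite("pics/w3.png",a);o=robot.get_obs();print(o["tool_pos"],o["ee_rot"],o["wrist_force"],o["wrist_torque"])
s=robot.snapshot("scene");cv2.imwrite("pics/s3.png",s)
```

```text
[ 0.52968188 -0.17739727  0.23917186] [-3.13884670e+00  3.05677896e-03  3.18574301e-01] [-0.77573499  0.20797049 -2.90182428] [-0.01935219 -0.0288107   0.01624474]
```

View pics/w3.png

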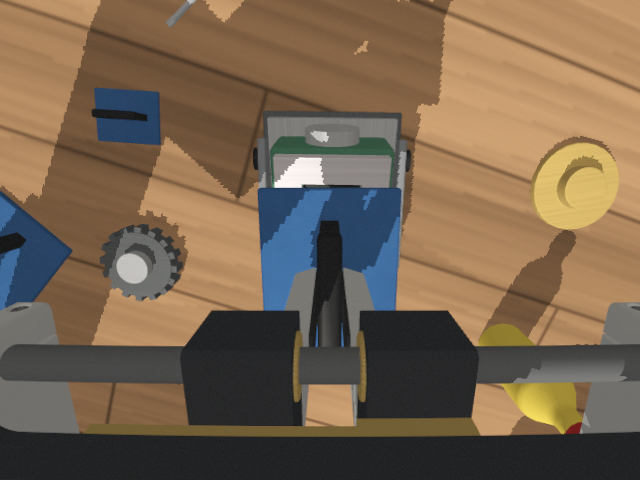

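Run:
```python
from h import *
from bench import robot
c=np.load("w3.npy",allow_pickle=True).item();a=cv2.imread("pics/w3.png")
cv2.imwrite("pics/crop3.png",cv2.resize(a[105:225,235:425],None,fx=4,fy=4,interpolation=2))
OUT=OP*[57/35,47/25,1]
for p in([.491,-.192,.334,.203],[.486,-.192,.315,.183],[.4993,-.1845,.331,.3695]):
    R,s=seat(p);print(np.round((proj(c,OUT[:2]@R.T+s)-[235,105])*4),"op",np.round((proj(c,OP[:2]@R.T+s)-[235,105])*4))
o=robot.get_obs();Rt=Ro.from_euler('xyz',o["ee_rot"]).as_matrix()
g=o["tool_pos"]-.005*Rt[:,2]
for t in(-.1,0,.1,.2):
    R=Ro.from_euler('z',.3186).as_matrix()@Ro.from_euler('y',-t).as_matrix()
    print(t,np.round((proj(c,(CO-[0,0,.037])@R.T+g)[:2]-[235,105])*4))
```

```text
[[145. 197.]
 [618. 191.]] op [[261. 303.]
 [504. 300.]]
[[150. 207.]
 [618. 209.]] op [[263. 314.]
 [504. 315.]]
[[111. 239.]
 [610. 234.]] op [[236. 342.]
 [489. 339.]]
-0.1 [[ 98. 351.]
 [666. 352.]]
0 [[ 90. 331.]
 [674. 332.]]
0.1 [[ 81. 313.]
 [683. 314.]]
0.2 [[ 71. 299.]
 [693. 300.]]
```

View pics/crop3.png

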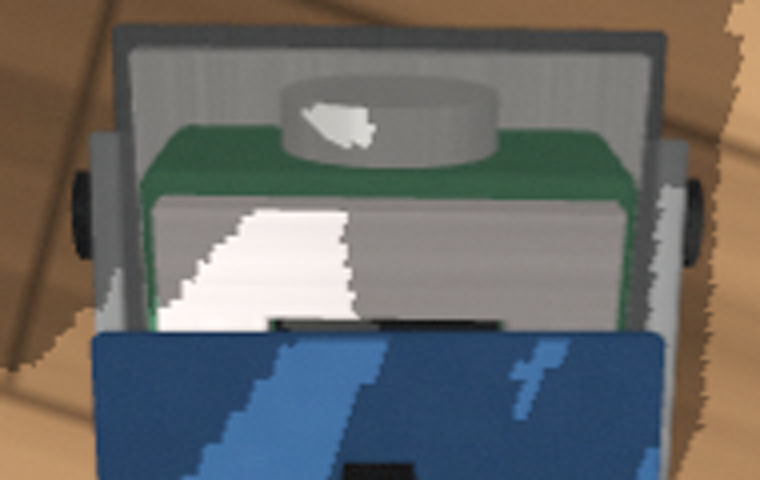

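Cover and frame are aligned in the crop: frame uphill edge (152,212) to (625,208), cover edge (93,333) to (663,333). The offsets are about 1–2 mm. I'll make a small correction and descend.

Request:
carry_out:
  increments:
    - [255,[1,2,15],0]
    - [255,[0,0,25],0]
    - [255,[0,0,20],0]
    - [255,[0,0,12],0]
    - [255,[0,0,8],0]
    - [255,[0,0,3],0]
    - [255,[0,0,0],0]
    - [255,[0,0,0],0]

```text
time: 8.5
tool_pos: [0.5327, -0.1796, 0.1599]
ee_rot: [3.14, -0.002, 0.321]
wrist_force: [0.1, 0.3, -4.1]
width: 0.0118
finger_force: 30.0
```

Request:
carry_out:
  increments:
    - [255,[0,0,3],0]
    - [255,[0,0,3],0]
    - [255,[0,0,2],0]
    - [255,[0,0,1],0]
    - [255,[0,0,0],0]

```text
time: 9.0
tool_pos: [0.532, -0.1795, 0.1508]
ee_rot: [3.141, -0.0, 0.321]
wrist_force: [-3.6, 0.1, 1.7]
width: 0.012
finger_force: 30.0
```

Request:
carry_out:
  increments:
    - [255,[0,0,1],0]
    - [255,[0,0,1],0]
    - [255,[0,0,1],0]
    - [255,[0,0,0],0]

```text
time: 9.4
tool_pos: [0.5308, -0.1799, 0.1479]
ee_rot: [3.141, 0.003, 0.32]
wrist_force: [-7.3, -0.4, 5.0]
width: 0.0118
finger_force: 30.0
```

Request:
carry_out:
  increments:
    - [255,[0,0,1],0]
    - [255,[0,0,1],0]
    - [255,[0,0,1],0]
    - [255,[0,0,0],0]

```text
time: 9.8
tool_pos: [0.531, -0.1804, 0.1449]
ee_rot: [3.14, 0.002, 0.32]
wrist_force: [-6.8, -1.7, 5.1]
width: 0.0116
finger_force: 30.0
```

Force is steady at about 9 N while the cover pivots in the pads. I'll continue.

Request:
carry_out:
  increments:
    - [255,[0,0,1],0]
    - [255,[0,0,1],0]
    - [255,[0,0,1],0]
    - [255,[0,0,0],0]

```text
time: 10.2
tool_pos: [0.5311, -0.1805, 0.1418]
ee_rot: [3.14, 0.002, 0.32]
wrist_force: [-6.5, -1.5, 3.9]
width: 0.0115
finger_force: 30.0
```

Run:
```python
from h import *
from bench import robot
F=np.mean([robot.get_obs()["wrist_force"] for _ in range(1)],0)
a=robot.snapshot("wrist");b=robot.snapshot("scene");o=robot.get_obs();print(o["tool_pos"],o["wrist_force"],o["wrist_torque"])
im=np.zeros((600,800,3),np.uint8);im[:400,:480]=cv2.resize(b[205:305,180:300],None,fx=4,fy=4,interpolation=2)
im[:,480:]=cv2.resize(a[100:400,240:400],None,fx=2,fy=2,interpolation=2)
cv2.imwrite("pics/c4.png",im)
```

```text
[ 0.53110457 -0.18049865  0.14180523] [-6.69002236 -2.84770268  4.11954273] [-0.21163545  0.89549053  0.01468183]
```

View pics/c4.png

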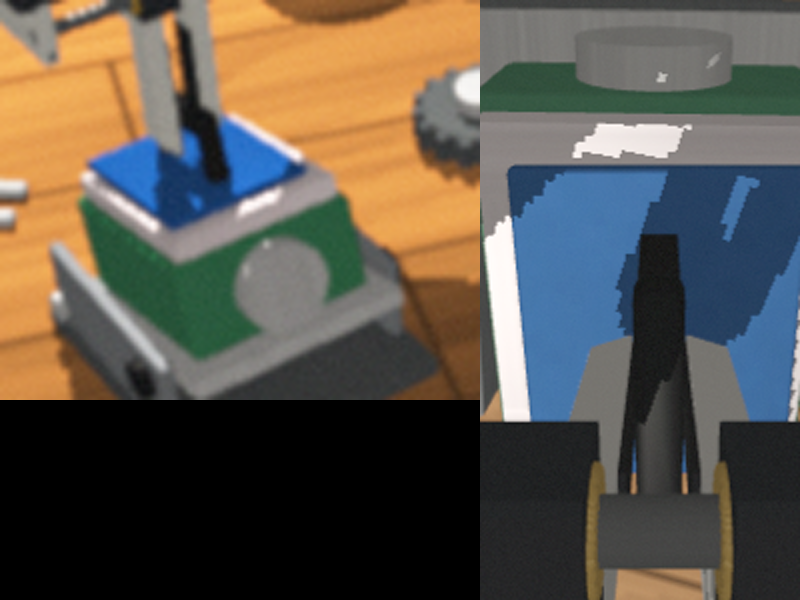

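Request:
carry_out:
  increments:
    - [255,[0,0,1],0]
    - [255,[0,0,1],0]
    - [255,[0,0,1],0]
    - [255,[0,0,0],0]

```text
time: 10.7
tool_pos: [0.5311, -0.1806, 0.1399]
ee_rot: [3.139, 0.002, 0.32]
wrist_force: [-8.0, -0.7, 6.1]
width: 0.0118
finger_force: 30.0
```

Request:
carry_out:
  increments:
    - [255,[0,0,1],0]
    - [255,[0,0,1],0]
    - [255,[0,0,0],0]

```text
time: 11.0
tool_pos: [0.5312, -0.1806, 0.1398]
ee_rot: [3.138, 0.001, 0.32]
wrist_force: [-10.5, -0.1, 14.7]
width: 0.0118
finger_force: 30.0
```

Run:
```python
from h import *
from bench import robot
c=robot.get_calibration("wrist");a=robot.snapshot("wrist");np.save("w5.npy",c,allow_pickle=True);cv2.imwrite("pics/w5.png",a)
o=robot.get_obs();print(o["tool_pos"],o["ee_rot"],o["wrist_force"],o["wrist_torque"])
cv2.imwrite("pics/c5.png",cv2.resize(a[140:340,215:425],None,fx=3.8,fy=3,interpolation=2))
g=o["tool_pos"]-.005*Ro.from_euler('xyz',o["ee_rot"]).as_matrix()[:,2]
OUT=OP*[57/35,47/25,1]
f=lambda P:np.round((proj(c,P)-[215,140])*[3.8,3]).tolist()
for t in(.1,.15,.2,.25):
    R=Ro.from_euler('z',.32).as_matrix()@Ro.from_euler('y',-t).as_matrix()
    s=g-R@[0,0,.037]
    print(t,s,"cov",f(CO[:2]@R.T+s),"out",f(OUT[:2]@R.T+s), f(OUT[2:]@R.T+s))
```

```text
[ 0.5311951  -0.18057974  0.13983896] [3.13835404e+00 9.26034891e-04 3.19946999e-01] [-10.58394882  -0.08042687  14.1315927 ] [0.13108762 1.74026599 0.00881677]
0.1 [ 0.53470073 -0.17940095  0.10802377] cov [[151.0, 132.0], [720.0, 132.0]] out [[107.0, 87.0], [763.0, 87.0]] [[706.0, 612.0], [163.0, 613.0]]
0.15 [ 0.53644293 -0.1788236   0.1082544 ] cov [[147.0, 126.0], [724.0, 126.0]] out [[102.0, 80.0], [769.0, 80.0]] [[704.0, 597.0], [166.0, 598.0]]
0.2 [ 0.53817201 -0.1782506   0.10857646] cov [[142.0, 121.0], [729.0, 121.0]] out [[96.0, 73.0], [775.0, 73.0]] [[702.0, 582.0], [168.0, 583.0]]
0.25 [ 0.53988366 -0.17768338  0.10898917] cov [[137.0, 117.0], [734.0, 117.0]] out [[89.0, 67.0], [782.0, 66.0]] [[700.0, 567.0], [169.0, 568.0]]
```

View pics/c5.png

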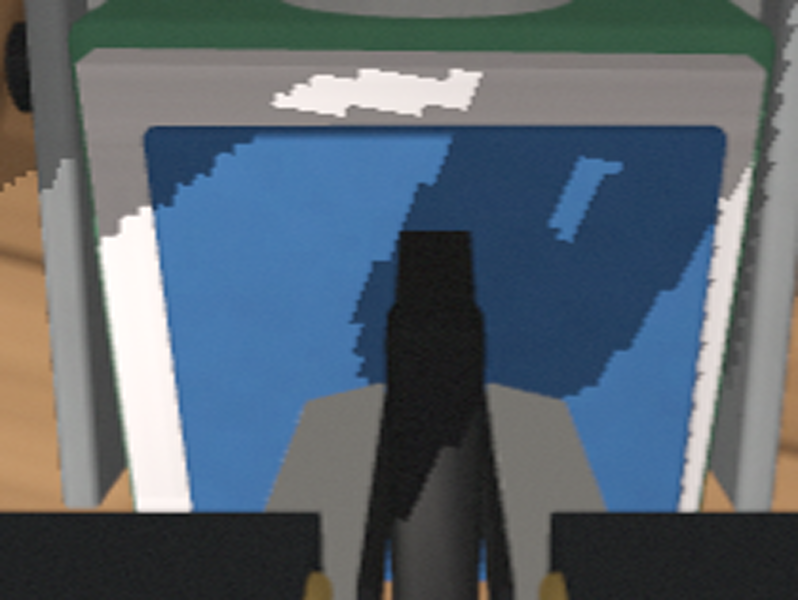

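The cover is flush: the height stopped at 0.1398 as predicted while the force rose past the pivoting level. It is about 2 mm off centre and square within about 0.02 rad. Next I'll ease the push to about 10 N.

Request:
carry_out:
  increments:
    - [255,[0,0,0],0]
    - [255,[-0.5,0,-0.5],0]
    - [255,[-0.5,0,-0.5],0]
    - [255,[0,0,0],0]
    - [255,[0,0,0],0]

```text
time: 11.55
tool_pos: [0.5312, -0.1806, 0.1399]
ee_rot: [3.138, -0.001, 0.32]
wrist_force: [-6.4, -0.8, 9.6]
width: 0.0115
finger_force: 30.0
```

Run:
```python
from h import *
from bench import robot
c=np.load("w5.npy",allow_pickle=True).item();o=robot.get_obs();print(o["tool_pos"],o["wrist_force"],o["wrist_torque"])
S=lambda p:np.array(p)/[3.8,3]+[215,140]
def fit(hx,hy,h,corn,edge,free):
    def f(p):
        R=Ro.from_euler('z',p[3]).as_matrix()@Ro.from_euler('y',-p[4]).as_matrix();s=p[:3]
        r=(proj(c,np.array([[hx,hy,h],[hx,-hy,h]])@R.T+s)-S(corn)).ravel().tolist()
        for sg,e in zip((1,-1),edge):
            q=proj(c,np.array([[hx,sg*hy,h],[-hx,sg*hy,h]])@R.T+s);d=q[1]-q[0];w=S(e)-q[0];r.append((d[0]*w[1]-d[1]*w[0])/np.linalg.norm(d))
        return np.array(r)
    r=least_squares(f,[.538,-.178,.1085,.32,.2]);print(np.round(r.x,4),np.round(r.fun,2));return r.x
a=fit(.05,.04,.006,[[145,128],[727,128]],[[190,510],[682,510]],0)
b=fit(.057,.047,0,[[77,66],[768,72]],[[134,505],[705,505]],0)
R=Ro.from_euler('z',b[3]).as_matrix()@Ro.from_euler('y',-b[4]).as_matrix();print("cover in seat mm",np.round(1000*R.T@(a[:3]-b[:3]),1))
```

```text
[ 0.53117643 -0.18057603  0.13985545] [-6.42845212 -0.81361389  9.57946725] [ 0.04651511  1.05140589 -0.01351793]
[ 0.5366 -0.1789  0.1086  0.3204  0.1745] [ 0.04  0.08  0.04 -0.08 -0.05 -0.05]
[ 0.5379 -0.1759  0.1127  0.3098  0.1791] [ 0.06  0.1   0.06 -0.1  -0.07 -0.07]
cover in seat mm [-2.8 -2.4 -3.6]
```

Request:
carry_out:
  increments:
    - [255,[-0.3,0,-0.6],0]
    - [255,[0,0,0],0]
    - [255,[0,0,0],0]
    - [255,[0,0,0],0]
    - [255,[0,0,0],0]

```text
time: 12.05
tool_pos: [0.5312, -0.1806, 0.1398]
ee_rot: [3.139, -0.001, 0.32]
wrist_force: [-5.2, -0.4, 7.1]
width: 0.0118
finger_force: 30.0
```

Run:
```python
from bench import robot
o=robot.get_obs();print(o["tool_pos"],o["wrist_force"],o["finger_force"])
if 2<o["wrist_force"][2]<14: print(robot.close_job())
```

```text
[ 0.53117557 -0.18055491  0.13984883] [-5.15628511 -0.38276664  7.09112972] 30.001599490642548
the job is handed in; nothing more can be done
None
```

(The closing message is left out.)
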